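# Tip the stir bars through the spring flap of the keeper

### The arm

A 7-joint arm with a two-finger parallel gripper is mounted at the origin on the work surface. World frame = base frame: x ahead of the robot, y to its left, z up, the work surface at z = 0. Lengths are in m, angles in rad, forces in N, time in s.
With the tool pointing down it reaches from about 0.4 to 0.85 m from the base axis. Payload 4.5 kg.
Tool frame: the origin (TCP) lies midway between the tips of the shut fingers; the grasp point (between the pads) lies 19 mm behind it; z points along the fingers, y is the line along which they close (so a half turn about z gives the same grasp; the last joint's range is limited). The gripper opens to 88 mm and grips with 3 to 60 N. Pads are 18 mm wide; open, the fingers measure 123 mm over their backs; the gripper's body (75 mm by 187 mm) begins 45 mm behind the grasp point.
Start: joints at [-1.07, 0.689, -0.195, 1.565, 0.157, 0.902, -0.215], TCP at [0.281, 0.558, 0.239] pointing down, gripper open.
Joint ranges: [-3.01, 3.01], [-0.46, 2.08], [-1.47, 1.51], [0.13, 2.56], [-1, 4.14], [0.04, 2.09], [-2.66, 2.66]. Speed limits (rad/s): [2.57, 2.57, 3.14, 3.14, 3.14, 3.14, 3.14].

### API

Orientations are given as a unit quaternion [x, y, z, w].
In Python, from plant import r gives the robot as it stands. The module is installed in compiled form; this text tells all that it offers.
- The arm moves only by the tool step_arm, never from a script. Its argument "series" is a list of rows, each a list of 7 numbers: the shift along the world's x, y, z in mm, then the turn, a rotation vector about the world's x, y, z in rad, then the closure, from 0 (fully open) to 1 (shut). A call has 1 to 20 rows; each row shifts and turns the commanded pose from where the row before left it; what a row does not reach is not made up. A row lasts 1/10 s, in which the tool goes at most 50 mm and 8.59 degrees, less where a joint would pass 70% of its speed; a pose out of reach is approached as far as the arm can. A call is refused whole if a number of a shift passes 50 or a number of a turn 0.15, either way. A call with a gripper value outside its range is refused whole. The fingers move at their own pace and stop on an object; "force" is the grip in N (left out, the last holds). Time passes only in rows, so rows that do not move let the fingers close. It gives the time, the measured TCP pose, the force, the opening and the grip force at its end, in the units of the state.
- r.get_state(): the state, without advancing time (a new reading comes with each control period).
- r.snapshot(name): name is "side" or "top" or "wrist"; returns (picture, depth): 480x640x3 uint8, blue, green, red; 480x640 float32, m along the optical axis (not along the pixel's ray), 0 where there is no reading.
- r.get_calibration(name): a dict with "intrinsics" (3x3 intrinsics, pixels), "pose" (4x4, takes a point from camera to world coordinates). Camera axes: x right, y up, looking along -z (the intrinsics and any distortion apply to the point x, -y, -z); pixel columns grow to the right and rows downward; lengths in m; the calibration is good to about 2 mm. A picture is of the moment at which its call begins: read the wrist's pose just before it. get_calibration takes no time and is no camera call; for the wrist camera it gives the pose at the moment of the call.
- r.finish_job(): hands the job in; it is judged then, once.
The state is a dict: "clock": time; "q": joint angles; "qd": joint speeds; "joint_torque": joint torques, N m; "tool_pos": TCP position; "eef_rot": TCP orientation; "contact_force": force on the tool from outside, world axes, zero at the start; "moment": the same for the moment, N m; "opening": opening from 0.0 (shut) to 1.0 (fully open); "finger_force": force on a finger pad.
Only numpy, scipy, OpenCV 4.12 (cv2) and the standard library are available. Lean on these libraries where they do the work, as an engineer would, in place of code of your own. Each camera call takes 0.05 s, during which the arm holds its last target. There are 200 camera calls.

### The job

Pick up the little metal chute by its red grip with the three blue stir bars lying in it, rest its open end on the black-striped edge of the keeper's opening so that it pushes the yellow spring flap down, and, keeping it leaning there lightly but firmly (about 4 to 12 N, never 20), tilt it until all the bars have slid into the keeper. Do not touch the keeper or the bars with the gripper. Then set the empty chute back upright on the black mat, let go, and leave everything else on the bench where it is.

Things in the scene. Friction and masses are not known exactly. Their poses are not given: they have to be found in the camera images.
- chute_grip (a point): Centre of the chute's red grip block: 14 mm along the chute (the width to grip), 28 mm across, from 22 mm below to 20 mm above this point. 47 mm above the chute's underside, half-way along it. Axes are the chute's: x towards its open end, z up. The bars pass under the block.
- chute_lip (a point): Bottom edge of the chute's open end, middle of its width, on the underside: 85 mm ahead (+x) of and 47 mm below chute_grip. Axes are the chute's.
- chute: Aluminium chute, a straight U-channel 170 mm long (x), 22 mm wide outside, 16 mm inside, floor 3 mm thick, side walls up to 20 mm above its underside, open at the +x end, closed at the -x end; 0.13 to 0.21 kg. Origin at the centre of its underside.
- bar1: Blue stir bar: rod with round ends, 26 mm long, 9 mm thick, 11 g, slippery (it starts to slide in the chute at a tilt of 10 to 15 degrees, and runs well at 30 or more). Origin at its centre, x along it. It lies in the chute, along it.
- bar2: Second bar, the same.
- bar3: Third bar, the same.
- stand: Stand fixed to the bench, carrying the keeper: a clear box 84 x 84 mm with a level blue cover. Origin at the foot's centre on the bench; x = direction to pour in. The keeper's HEIGHT IS NOT REPORTED: cover top 133 to 169 mm above the bench (feel for it); rigid below 100 N. Opening in the cover: x -22 to +14, y -18 to +18 mm. Inside 78 mm square, 77 mm deep; bars inside: centre 45 to 120 mm up.
- entry (a point): Marks in plan the edge of the opening that the chute rests on (the flap's hinge edge; a black strip on the cover runs along it), at x = -22 mm, y = 0 of the stand, same axes. The point itself lies at bench height, 133 to 169 mm straight below that edge.
- flap (a joint): Yellow flap shutting the opening flush, 34 mm long, 33 wide, hinged at the entry edge: 0 shut, to 1.0 rad as its far end goes down. A weak spring shuts it (1 to 2 N at the lip); the bars cannot open it. With the lip 25 mm past the entry edge and the chute's underside resting on that edge, the flap opens by the chute's tilt and lengthens it as a slide; they pass from about 0.5 rad, best 0.6 to 0.7.
- mat: Black rubber mat fixed on the bench, 260 mm along its x, 180 mm along its y, 3 mm thick; origin at the centre of its underside. The chute starts on it, near its middle, roughly along its x.
- spatula: Bystander: thin steel micro-spatula, 150 mm long along its x, 7 mm wide, lying on the mat beside the chute (about 62 mm from the mat's middle line, on its -y side).
- beaker: Bystander: glass beaker, 66 mm wide, 85 mm tall; origin under its centre.
- dish: Bystander: small clear dish, 60 mm wide, 14 mm tall; origin under its centre.
- wash_bottle: Bystander: white wash bottle, 64 mm wide, 170 mm tall; origin under its centre.
- reagent: Bystander: amber jar, 52 mm wide, 100 mm tall; origin under its centre.
Not all that is in view belongs to the job. Of the things that look like the chute, the middle-sized one is meant.

How it is judged:
By the outcome, as a careful person would: the job done as asked, in the order asked, and still so for the second after the job is handed in, with the robot touching nothing.
It also fails if it takes over 61 s, if anything falls off the work surface, if the arm or the gripper's body presses on something with over 40 N, if the wrist force passes 120 N, or if a joint passes its speed limit or range.

## Working session

There is one attempt and no reset: what is moved stays moved. The work goes in short steps, Python scripts to look and compute and a tool call to move; the robot and the scene stay as the last step left them, time stands still between calls to the robot, and variables do not carry over. Pictures are saved under pics/ and viewed, at most 10 in all, crops included, and the job is handed in when it is done.

Besides the shell and the picture viewer there is one more tool, called after "Request:" as name([rows], argument=value, ...), one row to a line, values as JSON. step_arm: Moves the arm, as the interface text tells. Its arguments: {"type":"object","properties":{"series":{"type":"array"},"force":{"type":"number"}},"required":["series"]}

```bash
mkdir -p pics; cat > h.py <<'E'
import numpy as np, cv2
from plant import r
def snap(n,f=None):
    c=r.get_calibration(n); im,d=r.snapshot(n)
    np.savez(f'pics/{n}_{f}.npz',im=im,d=d,K=c['intrinsics'],T=c['pose'])
    if f: cv2.imwrite(f'pics/{n}_{f}.png',im)
    return im,d,np.array(c['intrinsics']),np.array(c['pose'])
def load(n,f):
    z=np.load(f'pics/{n}_{f}.npz'); return z['im'],z['d'],z['K'],z['T']
def ray(K,T,u,v):
    p=np.stack([(np.asarray(u,float)-K[0,2])/K[0,0],-(np.asarray(v,float)-K[1,2])/K[1,1],-np.ones_like(np.asarray(u,float))],-1)
    return T[:3,3],p@T[:3,:3].T
def onz(K,T,u,v,z):
    o,d=ray(K,T,u,v); return o+d*((z-o[2])/d[...,2])[...,None]
def dep(K,T,d,u,v):
    o,q=ray(K,T,u,v); return o+q*d[np.asarray(v,int),np.asarray(u,int)][...,None]
def proj(K,T,P):
    p=(np.asarray(P)-T[:3,3])@T[:3,:3]; return K[0,0]*p[...,0]/-p[...,2]+K[0,2], K[1,1]*p[...,1]/p[...,2]+K[1,2]
E
python3 - <<'E'
from h import *
np.set_printoptions(precision=3,suppress=True)
for n in('top','side'):
    im,d,K,T=snap(n,'a'); print(n,K,T,r.get_calibration(n).keys())
s=r.get_state(); print({k:np.round(v,3) for k,v in s.items()})
E
```

```text
top [[467.797   0.    327.414]
 [  0.    467.797 239.4  ]
 [  0.      0.      1.   ]] [[ 0.005  0.985 -0.171  0.323]
 [-1.     0.008  0.02   0.061]
 [ 0.021  0.171  0.985  1.256]
 [ 0.     0.     0.     1.   ]] dict_keys(['intrinsics', 'pose'])
side [[593.027   0.    324.402]
 [  0.    593.027 239.625]
 [  0.      0.      1.   ]] [[ 0.997  0.054 -0.053  0.442]
 [-0.075  0.662 -0.746 -0.985]
 [-0.005  0.748  0.664  1.011]
 [ 0.     0.     0.     1.   ]] dict_keys(['intrinsics', 'pose'])
{'clock': np.float64(0.1), 'q': array([-1.07 ,  0.69 , -0.195,  1.566,  0.157,  0.903, -0.215]), 'qd': array([-0.002, -0.001,  0.   , -0.004, -0.   , -0.001,  0.   ]), 'joint_torque': array([ -0.004, -52.85 ,  -1.272, -15.384,  -0.053,   0.002,   0.   ]), 'tool_pos': array([0.281, 0.558, 0.238]), 'eef_rot': array([ 0.231,  0.973, -0.001, -0.   ]), 'contact_force': array([ 0.284,  0.25 , -0.75 ]), 'moment': array([ 0.011,  0.008, -0.042]), 'finger_force': np.float64(0.0), 'opening': np.float64(1.0)}
```

View pics/top_a.png

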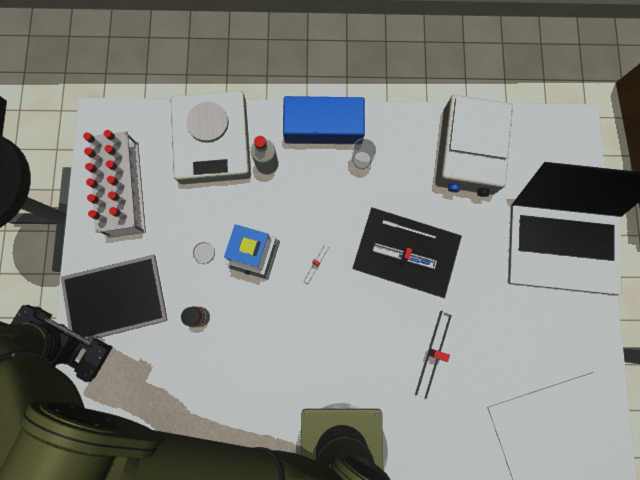

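View pics/side_a.png

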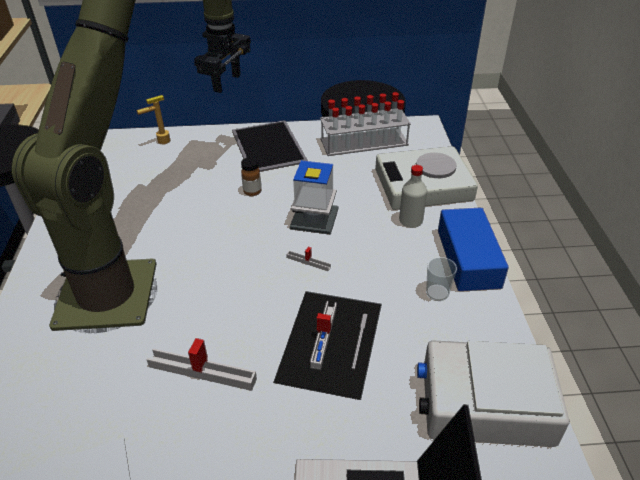

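Top view, candidates for the chute: small one (316,264), one on the black mat (407,254), large one (436,355). The middle-sized one is the one on the mat, with blue bars in it. The stand with its blue cover is at (250,245).

```bash
python3 - <<'E'
from h import *
im,d,K,T=load('top','a'); im2,d2,K2,T2=load('side','a')
c=lambda i,x,y,w,h:cv2.resize(i[y:y+h,x:x+w],(400,300),interpolation=cv2.INTER_CUBIC)
cv2.imwrite('pics/crop1.png',np.vstack([np.hstack([c(im,365,222,80,60),c(im,215,217,80,60)]),np.hstack([c(im2,270,290,120,90),c(im2,274,147,80,60)])]))
np.set_printoptions(precision=3,suppress=True)
def masks(im):
    h=cv2.cvtColor(im,cv2.COLOR_BGR2HSV)
    red=cv2.inRange(h,(0,150,100),(8,255,255))|cv2.inRange(h,(172,150,100),(180,255,255))
    blue=cv2.inRange(h,(100,140,60),(130,255,255)); yel=cv2.inRange(h,(22,150,100),(35,255,255))
    return dict(red=red,blue=blue,yel=yel)
for n,i,dd,k,t in(('top',im,d,K,T),('side',im2,d2,K2,T2)):
  for m,M in masks(i).items():
    nn,l,st,ce=cv2.connectedComponentsWithStats(M)
    for j in range(1,nn):
      if st[j,4]>12:
        v,u=np.nonzero(l==j); P=dep(k,t,dd,u,v)
        print(n,m,st[j],ce[j].round(1),np.median(P,0),P[:,2].max())
E
```

```text
top red [104 130   7   7  38] [107.1 133.1] [0.781 0.589 0.143] 0.1457168659796455
top red [ 84 133   7   7  39] [ 86.9 135.6] [0.773 0.638 0.143] 0.1468428612061674
top red [254 136  12  11  99] [259.6 141.1] [0.754 0.205 0.17 ] 1.2559246396835249
top red [105 145   7   7  41] [108.1 148.1] [0.742 0.582 0.143] 0.14750003447299087
top red [ 84 148   8   7  43] [ 87.8 150.8] [0.734 0.631 0.143] 0.14737860237114075
top red [106 160   8   8  43] [109.2 163.5] [0.702 0.577 0.143] 0.148306823943686
top red [ 85 163   8   7  42] [ 88.6 166.1] [0.695 0.626 0.143] 0.1498119377231435
top red [107 176   8   7  43] [110.4 179. ] [0.662 0.569 0.143] 0.14669462342982653
top red [ 86 179   8   7  43] [ 89.8 181.8] [0.654 0.619 0.144] 0.14723126164462386
top red [108 192   8   7  46] [111.5 194.7] [0.622 0.564 0.143] 1.2559246396835249
top red [ 87 194   8   8  42] [ 90.7 197.4] [0.616 0.614 0.143] 0.14780262984624337
top red [109 207   8   8  46] [112.6 210.6] [0.583 0.558 0.143] 1.2559246396835249
top red [ 88 210   8   7  42] [ 91.6 213.2] [0.576 0.608 0.143] 1.2559246396835249
top red [405 248 
[... 3177 characters left out ...]
ide blue [222  55   8   8  23] [225.5  58.7] [ 0.195  1.474 -0.103] -0.088778218929767
side blue [294 160  39  24 519] [313.  171.8] [0.502 0.232 0.156] 1.0111990300546652
side blue [ 441  208   67   83 3663] [475.  249.1] [0.867 0.001 0.075] 1.0111990300546652
side blue [321 332   4   6  19] [322.6 334.5] [ 0.494 -0.172  0.015] 0.018666430326807704
side blue [317 341   6  20  60] [319.1 350.2] [ 0.484 -0.21   0.015] 0.020727516891417164
side blue [418 363   9  15 128] [422.  370.1] [ 0.678 -0.31   0.057] 0.06461122379541306
side yel [147  95  16   7  43] [154.5  98.2] [0.051 0.657 0.152] 0.15747762665774068
side yel [306 169  14   8  94] [312.6 172.5] [0.5   0.229 0.156] 0.16048332144293875
```

View pics/crop1.png

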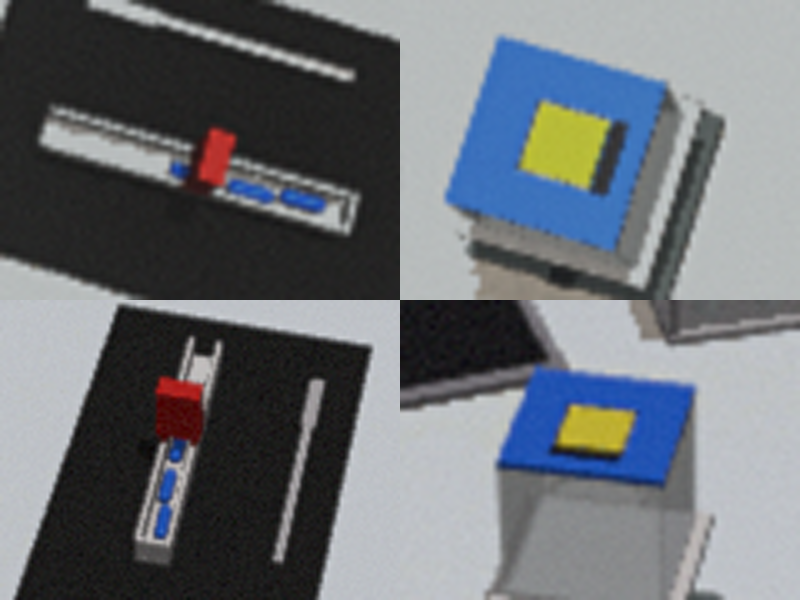

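The crop shows the mid-sized chute on the mat. Its open end is at upper left in the top view, towards the stand, and there are three blue bars: two near the closed end and one under the grip. The black strip is on the flap's chute side. Next, the axes.

```bash
cat > meas.py <<'E'
from h import *
np.set_printoptions(precision=4,suppress=True)
def hsv(im): return cv2.cvtColor(im,cv2.COLOR_BGR2HSV)
def biggest(M,x,y,w,h):
    Z=np.zeros_like(M); Z[y:y+h,x:x+w]=M[y:y+h,x:x+w]
    n,l,st,ce=cv2.connectedComponentsWithStats(Z); j=1+st[1:,4].argmax(); return (l==j).astype(np.uint8)
def rect(M,K,T,z):
    c=max(cv2.findContours(M,cv2.RETR_EXTERNAL,cv2.CHAIN_APPROX_NONE)[0],key=cv2.contourArea)[:,0]
    P=onz(K,T,c[:,0],c[:,1],z)[:,:2]
    (cx,cy),(w,h),a=cv2.minAreaRect((P*1000).astype(np.float32))
    return (cx,cy),(w,h),a
E
python3 - <<'E'
from meas import *
for n,box in(('top',((365,225,80,60),(220,220,70,60))),('side',((300,290,60,85),(285,155,60,35)))):
    im,d,K,T=load(n,'a'); H=hsv(im)
    light=cv2.inRange(H,(0,0,90),(180,90,255)) 
    M=biggest(light|cv2.inRange(H,(100,140,60),(130,255,255)),*box[0]) if n=='top' else biggest(light,*box[0])
    for z in (0.013,0.023): print(n,'chute',z,rect(M,K,T,z))
    blue=cv2.inRange(H,(95,120,60),(130,255,255)); yel=cv2.inRange(H,(20,120,80),(38,255,255))
    B=biggest(blue,*box[1]); Y=biggest(yel,*box[1])
    hull=cv2.drawContours(np.zeros_like(B),[max(cv2.findContours(B,0,2)[0],key=cv2.contourArea)],-1,1,-1)
    for z in(.150,.156,.162): print(n,z,'cover',rect(hull,K,T,z),'yel',rect(Y,K,T,z))
    v,u=np.nonzero(cv2.erode(B,np.ones((3,3)))); zz=dep(K,T,d,u,v)[:,2]; zz=zz[zz<.5]; print('z cover',np.median(zz),zz.std(),np.mean(zz))
    bk=cv2.inRange(H,(0,0,0),(180,255,70))&hull; v,u=np.nonzero(bk); print('strip',len(u),onz(K,T,u,v,.156).mean(0))
E
```

```text
top chute 0.013 ((510.31640625, -127.07060241699219), (80.73873138427734, 23.719951629638672), 74.2669448852539)
top chute 0.023 ((508.8129577636719, -125.5580062866211), (80.08914184570312, 23.52915382385254), 74.26692199707031)
top 0.15 cover ((499.9819641113281, 233.6876220703125), (83.99463653564453, 83.91534423828125), 74.10884094238281) yel ((499.6963195800781, 229.1890869140625), (33.45462417602539, 32.08916091918945), 73.79736328125)
top 0.156 cover ((499.02423095703125, 232.75030517578125), (83.5389404296875, 83.4601058959961), 74.10885620117188) yel ((498.7401428222656, 228.2761993408203), (33.27312469482422, 31.915084838867188), 73.7973861694336)
top 0.162 cover ((498.06646728515625, 231.81301879882812), (83.08324432373047, 83.0048599243164), 74.10884094238281) yel ((497.7839050292969, 227.36334228515625), (33.09163284301758, 31.740983963012695), 73.79739379882812)
z cover 0.1542836690702124 0.0020491575166429843 0.1543259824547027
strip 29 [0.4923 0.2074 0.156 ]
side chute 0.013 ((518.8289184570312, -61.31975555419922), (46.51474380493164, 136.3734893798828), 87.439056396
[... 182 characters left out ...]
58952331542969, 85.44845581054688), 74.34920501708984) yel ((499.65447998046875, 236.4287872314453), (35.2817268371582, 32.91107177734375), 74.3495101928711)
side 0.156 cover ((500.41204833984375, 232.2523193359375), (88.96536254882812, 84.8531494140625), 74.34921264648438) yel ((499.2509460449219, 227.91680908203125), (35.035926818847656, 32.6817626953125), 74.34953308105469)
side 0.162 cover ((500.00030517578125, 223.70989990234375), (88.3411865234375, 84.25784301757812), 74.34920501708984) yel ((498.8473815917969, 219.40481567382812), (34.79012680053711, 32.45250701904297), 74.3495101928711)
z cover 0.15579010216654 0.0019074266663402742 0.15576473201963795
strip 15 [0.4937 0.2081 0.156 ]
```

Request:
step_arm([
  [0,-10,2,0,0,0,0],
  [8,-30,2,0,0,0.02,0],
  [10,-38,3,0,0,0.02,0],
  [11,-40,3,0,0,0.02,0],
  [12,-40,3,0,0,0.02,0],
  [12,-40,3,0,0,0.02,0],
  [12,-40,3,0,0,0.02,0],
  [12,-40,3,0,0,0.02,0],
  [12,-40,3,0,0,0.02,0],
  [12,-40,3,0,0,0.02,0],
  [12,-40,0,0,0,0.02,0],
  [12,-40,0,0,0,0,0],
  [12,-40,0,0,0,0,0],
  [12,-40,0,0,0,0,0],
  [12,-40,0,0,0,0,0],
  [12,-40,0,0,0,0,0],
  [12,-40,0,0,0,0,0],
  [10,-40,0,0,0,0,0],
  [10,-25,0,0,0,0,0],
  [0,0,0,0,0,0,0],
])

```text
clock: 2.1
tool_pos: [0.4861, -0.1498, 0.2665]
eef_rot: [0.137, 0.991, -0.001, 0.0]
contact_force: [-1.0, 0.6, -0.7]
opening: 1.001
finger_force: 0.0
```

```bash
python3 - <<'E'
from meas import *
im,d,K,T=snap('wrist','b'); H=hsv(im)
print(K,T)
h=H
red=cv2.inRange(h,(0,150,90),(8,255,255))|cv2.inRange(h,(172,150,90),(180,255,255))
n,l,st,ce=cv2.connectedComponentsWithStats(red)
for j in range(1,n):
    if st[j,4]>50:
        v,u=np.nonzero(l==j);P=dep(K,T,d,u,v); top=P[:,2]>.062; print(st[j],np.median(P,0),np.median(P[top],0) if top.any() else'', rect((l==j).astype(np.uint8)*1,K,T,.07))
# chute walls by depth
v,u=np.mgrid[0:480,0:640]; P=dep(K,T,d,u,v)
M=((P[...,2]>.008)&(P[...,2]<.03)&(d>0)).astype(np.uint8)
n,l,st,ce=cv2.connectedComponentsWithStats(M)
for j in range(1,n):
    if st[j,4]>400: print(st[j],P[l==j].mean(0),np.percentile(P[l==j][:,2],[5,50,95]), cv2.minAreaRect((P[l==j][:,:2]*1000).astype(np.float32)))
E
```

```text
[[413.0088   0.     313.7672]
 [  0.     413.0088 244.5186]
 [  0.       0.       1.    ]] [[ 0.2709 -0.9179 -0.2901  0.4111]
 [ 0.9626  0.2578  0.0833 -0.1285]
 [-0.0017 -0.3018  0.9534  0.4123]
 [ 0.      0.      0.      1.    ]]
[545 117  24  15 242] [0.4754 0.0676 0.0449] [ 0.4111 -0.1285  0.4123] ((471.1830139160156, 54.2005729675293), (17.270566940307617, 8.743829727172852), 60.55376052856445)
[289 212  17  31 519] [ 0.4964 -0.1681  0.0697] [ 0.4962 -0.1683  0.0697] ((496.2837829589844, -168.14588928222656), (13.885066986083984, 26.738384246826172), 73.91421508789062)
[ 107    0   49   92 2474] [ 0.3146 -0.2654  0.0209] [0.0095 0.0231 0.0274] ((312.68060302734375, -265.6510009765625), (30.65367317199707, 74.02352142333984), 70.7508773803711)
[ 505   57   66  128 1347] [0.4715 0.0689 0.0128] [0.0085 0.0126 0.0214] ((474.720947265625, 67.3453369140625), (18.414752960205078, 113.76624298095703), 60.22279739379883)
[ 210  200  177   26 1863] [ 0.4874 -0.1878  0.0184] [0.01   0.0205 0.0238] ((494.7399597167969, -168.37664794921875), (170.05230712890625, 24.086355209350586), 75.79590606689453)
[306 218  80   8 514] [ 0.5169 -0.1277  0.0185] [0.0086 0.0203 0.0238] ((517.3671875, -126.84961700439453), (77.82618713378906, 3.7199878692626953), 74.19978332519531)
[   0  220   60  116 4150] [ 0.4981 -0.4731  0.0151] [0.0101 0.0155 0.0172] ((488.3905029296875, -467.8895568847656), (58.247032165527344, 128.7276153564453), 69.50216674804688)
```

View pics/wrist_b.png

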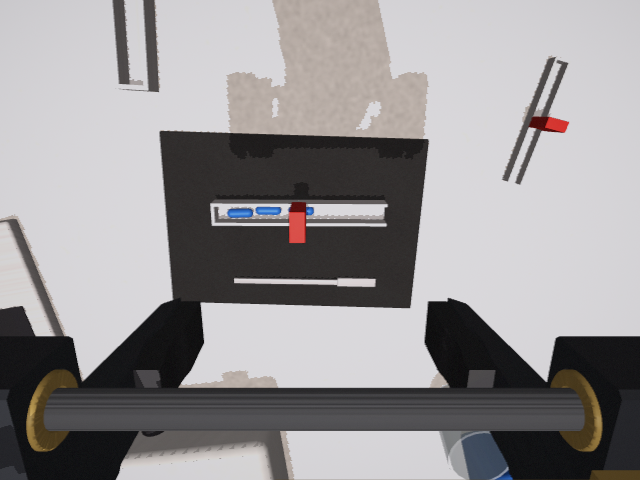

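The wrist view shows the chute's red grip at (297,222), bars at (240,212), (268,210) and (308,211), and the open end on the right (towards +y). The tool is already aligned at 74.2°. Going down to the grip.

Request:
step_arm([
  [5,-9,-20,0,0,0,0.5],
  [5,-9,-35,0,0,0,0.5],
  [0,0,-40,0,0,0,0.5],
  [0,0,-40,0,0,0,0.5],
  [0,0,-30,0,0,0,0.5],
  [0,0,-20,0,0,0,0.5],
  [0,0,-10,0,0,0,0.5],
  [0,0,0,0,0,0,0.5],
  [0,0,0,0,0,0,0.5],
])

```text
clock: 3.05
tool_pos: [0.4966, -0.1623, 0.0726]
eef_rot: [0.133, 0.991, 0.0, 0.0]
contact_force: [0.8, 0.3, 0.3]
opening: 0.5
finger_force: 0.0
```

Request:
step_arm([
  [0,-6,-12,0,0,-0.008,0.5],
  [0,0,-12,0,0,0,0.5],
  [0,0,-12,0,0,0,0.5],
  [0,0,0,0,0,0,0.5],
  [0,0,0,0,0,0,0.5],
])

```text
clock: 3.55
tool_pos: [0.4959, -0.1686, 0.0352]
eef_rot: [0.137, 0.991, 0.0, -0.001]
contact_force: [0.5, 0.5, 0.0]
opening: 0.502
finger_force: 0.0
```

Request:
step_arm([
  [0,0,0,0,0,0,0.75],
  [0,0,0,0,0,0,0.8],
  [0,0,0,0,0,0,0.85],
  [0,0,0,0,0,0,0.9],
  [0,0,0,0,0,0,0.95],
  [0,0,0,0,0,0,1],
  [0,0,0,0,0,0,1],
  [0,0,0,0,0,0,1],
  [0,0,0,0,0,0,1],
], force=40)

```text
clock: 4.45
tool_pos: [0.4964, -0.1688, 0.036]
eef_rot: [0.137, 0.991, 0.0, 0.0]
contact_force: [-0.5, -0.4, 5.6]
opening: 0.153
finger_force: 40.0
```

Request:
step_arm([
  [0,0,3,0,0,0,1],
  [0,0,6,0,0,0,1],
  [0,0,10,0.02,-0.005,0,1],
  [0,0,15,0.03,-0.009,0,1],
  [0,0,20,0.03,-0.009,0,1],
  [0,0,25,0.02,-0.005,0,1],
  [0,0,25,0,0,0,1],
  [0,0,25,0,0,0,1],
  [0,0,25,0,0,0,1],
  [0,0,20,0,0,0,1],
  [0,0,14,0,0,0,1],
  [0,0,8,0,0,0,1],
  [0,0,4,0,0,0,1],
  [0,0,0,0,0,0,1],
  [0,0,0,0,0,0,1],
])

```text
clock: 5.95
tool_pos: [0.4957, -0.1688, 0.235]
eef_rot: [0.137, 0.989, 0.052, 0.006]
contact_force: [-0.1, 0.6, -1.9]
opening: 0.151
finger_force: 40.0
```

Request:
step_arm([
  [0,4,0,0,0,0,1],
  [0,9,0,0,0,0,1],
  [-1,14,0,0,0,0,1],
  [-1,19,0,0,0,0,1],
  [-2,24,0,0,0,0,1],
  [-2,26,0,0,0,0,1],
  [-2,26,0,0,0,0,1],
  [-2,26,0,0,0,0,1],
  [-2,26,0,0,0,0,1],
  [-2,26,0,0,0,0,1],
  [-2,26,0,0,0,0,1],
  [-2,26,0,0,0,0,1],
  [-1,24,0,0,0,0,1],
  [0,19,0,0,0,0,1],
  [0,14,0,0,0,0,1],
  [0,9,0,0,0,0,1],
  [0,4,0,0,0,0,1],
  [0,0,0,0,0,0,1],
  [0,0,0,0,0,0,1],
  [0,0,0,0,0,0,1],
])

```text
clock: 7.95
tool_pos: [0.4773, 0.1522, 0.2357]
eef_rot: [0.138, 0.989, 0.051, 0.007]
contact_force: [0.5, 0.4, -2.8]
opening: 0.154
finger_force: 40.0
```

```bash
python3 - <<'E'
from meas import *
s=r.get_state();print(s['tool_pos'],s['contact_force'],s['moment'],s['q'])
im,d,K,T=snap('side','c'); i2,_,K2,T2=snap('wrist','c')
c=cv2.resize(im[110:230,240:400],(800,600),interpolation=cv2.INTER_CUBIC)
cv2.imwrite('pics/c.png',np.hstack([cv2.resize(c,(400,300)),cv2.resize(i2,(400,300))]))
E
```

```text
[0.4773 0.1522 0.2357] [ 0.481   0.4096 -2.7978] [-0.0782  0.0177 -0.0142] [-0.1103  0.5297 -0.3617  1.9819  0.1786  0.5993  0.73  ]
```

View pics/c.png

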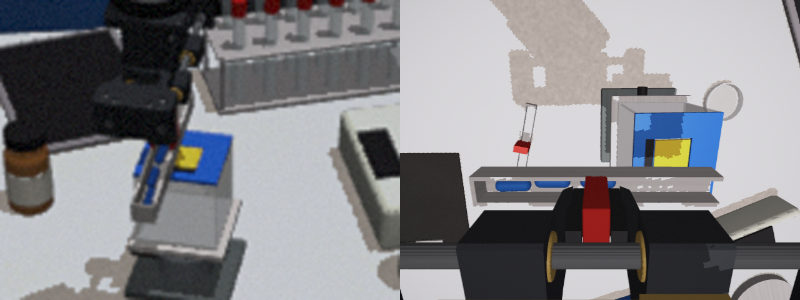

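The chute hangs nose-up with the bars still in it, pointing at the flap (the right half, a wrist view, shows it at about (670,152), with the black strip on the near edge). Next: level it, nose down 0.12 rad, then lower towards contact.

Request:
step_arm([
  [0,1,-2,-0.02,0.006,0,1],
  [0,1,-4,-0.03,0.009,0,1],
  [0,1,-5,-0.04,0.011,0,1],
  [0,1,-5,-0.04,0.011,0,1],
  [0,1,-4,-0.04,0.011,0,1],
  [0,1,-4,-0.03,0.009,0,1],
  [0,0,-2,-0.015,0.004,0,1],
  [0,0,0,0,0,0,1],
  [0,0,0,0,0,0,1],
])

```text
clock: 8.95
tool_pos: [0.4772, 0.1588, 0.2097]
eef_rot: [0.137, 0.989, -0.059, -0.009]
contact_force: [-0.4, -0.2, -2.8]
opening: 0.151
finger_force: 40.0
```

```bash
cat > st.py <<'E'
from meas import *
from scipy.spatial.transform import Rotation as R
s=r.get_state(); A=R.from_quat(s['eef_rot']).as_matrix()
x=A[:,1]; z=-A[:,2]   # chute axes
p=s['tool_pos']*1000
print('t',s['clock'],'tcp',p,'F',s['contact_force'],'M',s['moment'])
th=np.arcsin(-x[2]); print('tilt',th,'yaw',np.degrees(np.arctan2(x[1],x[0])),'roll',np.cross(z,x)[2])
c=p-33*z+60*x; print('point60',c,'lip',p-33*z+85*x,'opening',s['opening'])
# where underside line crosses the edge in plan
u=np.array([.272,.962]); E=np.array([493.0,211.3])
o=p-33*z; k=((E-o[:2])@u)/(x[:2]@u); q=o+k*x
print('underside over edge: z',q[2],'k',k,'lat',(q[:2]-E)@np.array([-u[1],u[0]]))
E
python3 st.py
```

```text
t 8.95 tcp [477.2229 158.811  209.7231] F [-0.4154 -0.23   -2.7862] M [0.1863 0.0048 0.0063]
tilt 0.1197276211972352 yaw 74.22671904275091 roll 0.000605257055568291
point60 [492.3252 212.3507 169.7928] lip [499.0724 236.2371 166.8068] opening 0.15056036306525444
underside over edge: z 169.89238059189145 k 59.16656019411475 lat 0.9347016199749342
```

Request:
step_arm([
  [0,0,-3,0,0,0,1],
  [0,0,-4,0,0,0,1],
  [0,0,-2,0,0,0,1],
  [0,0,0,0,0,0,1],
])

```text
clock: 9.35
tool_pos: [0.477, 0.1588, 0.2004]
eef_rot: [0.137, 0.989, -0.059, -0.009]
contact_force: [0.4, 0.4, -1.3]
opening: 0.155
finger_force: 40.0
```

Request:
step_arm([
  [0,0,-2,0,0,0,1],
  [0,0,0,0,0,0,1],
])

```text
clock: 9.55
tool_pos: [0.4772, 0.1591, 0.1986]
eef_rot: [0.137, 0.989, -0.059, -0.009]
contact_force: [0.0, 0.0, -1.9]
opening: 0.159
finger_force: 40.0
```

Request:
step_arm([
  [0,0,-1,0,0,0,1],
  [0,0,0,0,0,0,1],
])

```text
clock: 9.75
tool_pos: [0.4772, 0.1592, 0.1977]
eef_rot: [0.137, 0.989, -0.059, -0.009]
contact_force: [0.1, 0.0, -2.2]
opening: 0.152
finger_force: 40.0
```

Request:
step_arm([
  [0,0,-1,0,0,0,1],
  [0,0,0,0,0,0,1],
])

```text
clock: 9.95
tool_pos: [0.4773, 0.1592, 0.1968]
eef_rot: [0.137, 0.989, -0.059, -0.008]
contact_force: [0.5, -0.1, -0.9]
opening: 0.158
finger_force: 40.0
```

Request:
step_arm([
  [0,0,-1,0,0,0,1],
  [0,0,0,0,0,0,1],
])

```text
clock: 10.15
tool_pos: [0.4773, 0.1592, 0.1957]
eef_rot: [0.137, 0.989, -0.059, -0.008]
contact_force: [0.3, -0.2, -0.8]
opening: 0.155
finger_force: 40.0
```

Request:
step_arm([
  [0,0,-1,0,0,0,1],
  [0,0,0,0,0,0,1],
])

```text
clock: 10.35
tool_pos: [0.4773, 0.1592, 0.1947]
eef_rot: [0.137, 0.989, -0.059, -0.008]
contact_force: [-0.2, 0.3, -1.2]
opening: 0.161
finger_force: 40.0
```

Request:
step_arm([
  [0,0,-1,0,0,0,1],
  [0,0,0,0,0,0,1],
])

```text
clock: 10.55
tool_pos: [0.4773, 0.159, 0.1941]
eef_rot: [0.137, 0.989, -0.059, -0.008]
contact_force: [-0.5, -1.8, 4.0]
opening: 0.158
finger_force: 40.1
```

```bash
python3 st.py
```

```text
t 10.55 tcp [477.318  158.9547 194.0545] F [-0.544  -1.761   4.0085] M [0.0823 0.0949 0.0308]
tilt 0.11977570318616979 yaw 74.23667279432418 roll 0.00025358646543963137
point60 [492.4218 212.4919 154.1216] lip [499.1647 236.3794 151.1344] opening 0.1580450489641816
underside over edge: z 154.24070335884352 k 59.003209672728595 lat 0.8800288674816513
```

Contact felt: the edge is at about 154 mm, pressing about 6 N. Now tilting about that edge in small steps and watching the force.

Request:
step_arm([
  [0.3,1.0,1.35,-0.024,0.0068,0,1],
  [0.3,1.0,1.33,-0.024,0.0068,0,1],
  [0,0,0,0,0,0,1],
])

```text
clock: 10.85
tool_pos: [0.4782, 0.1619, 0.1967]
eef_rot: [0.136, 0.987, -0.084, -0.011]
contact_force: [-0.3, -1.9, 2.5]
opening: 0.153
finger_force: 40.1
```

```bash
python3 st.py
```

```text
t 10.85 tcp [478.1957 161.9106 196.7294] F [-0.313  -1.9052  2.4748] M [0.2599 0.0261 0.0263]
tilt 0.16902695093788653 yaw 74.30505857285117 roll -0.00011723727974487924
point60 [492.6974 213.5049 154.1063] lip [499.3639 237.2298 149.9007] opening 0.15272339220133024
underside over edge: z 154.45433771549406 k 57.93109203346647 lat 0.8875444004836378
```

Request:
step_arm([
  [0.3,0.9,1.15,-0.024,0.0068,0,1],
  [0.3,0.9,1.2,-0.024,0.0068,0,1],
  [0.3,1.0,1.2,-0.024,0.0068,0,1],
  [0.3,1.0,1.2,-0.024,0.0068,0,1],
  [0,0,0,0,0,0,1],
])

```text
clock: 11.35
tool_pos: [0.4796, 0.166, 0.2016]
eef_rot: [0.135, 0.982, -0.132, -0.018]
contact_force: [0.5, 0.6, 5.7]
opening: 0.154
finger_force: 40.2
```

```bash
python3 st.py
```

```text
t 11.35 tcp [479.5795 165.9922 201.6445] F [0.5271 0.5737 5.7331] M [ 0.492   0.0677 -0.0342]
tilt 0.2678476957305169 yaw 74.29629599393797 roll -0.0002580578402399253
point60 [492.8849 213.283  153.9418] lip [499.4101 236.4917 147.3254] opening 0.15374601244790384
underside over edge: z 154.45692958347152 k 58.05375026140201 lat 0.6473874272970519
```

Request:
step_arm([
  [0.3,1.1,1.2,-0.024,0.0068,0,1],
  [0.3,1.1,1.15,-0.024,0.0068,0,1],
  [0.3,1.2,1.1,-0.024,0.0068,0,1],
  [0.3,1.2,1.1,-0.024,0.0068,0,1],
  [0,0,0,0,0,0,1],
])

```text
clock: 11.85
tool_pos: [0.481, 0.1708, 0.2063]
eef_rot: [0.134, 0.974, -0.181, -0.025]
contact_force: [-0.8, 1.8, 6.8]
opening: 0.158
finger_force: 40.2
```

```bash
python3 st.py
```

```text
t 11.85 tcp [481.0282 170.8214 206.2656] F [-0.767   1.8411  6.7545] M [ 0.4564  0.0494 -0.0023]
tilt 0.36731522087419977 yaw 74.29911153193412 roll -0.0005021047136472556
point60 [492.9922 213.3164 153.9202] lip [499.3063 235.7782 144.9424] opening 0.1582756698601686
underside over edge: z 154.66599835876394 k 57.92325089080804 lat 0.5530376229512031
```

Request:
step_arm([
  [0.4,1.3,1.15,-0.024,0.0068,0,1],
  [0.3,1.3,1.1,-0.024,0.0068,0,1],
  [0.4,1.3,1.0,-0.024,0.0068,0,1],
  [0.3,1.3,1.0,-0.024,0.0068,0,1],
  [0,0,0,0,0,0,1],
])

```text
clock: 12.35
tool_pos: [0.4825, 0.1762, 0.2104]
eef_rot: [0.133, 0.964, -0.23, -0.031]
contact_force: [0.5, 2.6, 6.4]
opening: 0.156
finger_force: 40.2
```

```bash
python3 st.py
```

```text
t 12.35 tcp [482.4922 176.2156 210.4453] F [0.4506 2.6009 6.3973] M [ 0.5274 -0.1     0.0283]
tilt 0.4676634572247815 yaw 74.30743962152157 roll -0.00047837870793029924
point60 [492.9715 213.45   153.9406] lip [499.0073 234.9339 142.6706] opening 0.1555019241458128
underside over edge: z 154.98156163512556 k 57.69089490243644 lat 0.608822638162717
```

Request:
step_arm([
  [0.4,1.4,0.95,-0.024,0.0068,0,1],
  [0.4,1.4,0.95,-0.024,0.0068,0,1],
  [0.4,1.4,0.85,-0.024,0.0068,0,1],
  [0.4,1.4,0.85,-0.024,0.0068,0,1],
  [0,0,0,0,0,0,1],
])

```text
clock: 12.85
tool_pos: [0.4841, 0.182, 0.214]
eef_rot: [0.131, 0.951, -0.277, -0.038]
contact_force: [1.5, 2.1, 7.0]
opening: 0.162
finger_force: 40.2
```

```bash
python3 st.py
```

```text
t 12.85 tcp [484.1056 181.9691 213.9943] F [1.4637 2.1409 6.9879] M [ 0.5433 -0.0806  0.0283]
tilt 0.567714856937189 yaw 74.31380476069315 roll -0.0003992702623071276
point60 [493.0005 213.5853 153.9085] lip [498.6994 233.8786 140.4659] opening 0.16174370993551904
underside over edge: z 155.31109880161068 k 57.39158499971909 lat 0.6172084174802076
```

Request:
step_arm([
  [0.4,1.4,0.9,-0.024,0.0068,0,1],
  [0.4,1.4,0.85,-0.024,0.0068,0,1],
  [0.4,1.4,0.75,-0.024,0.0068,0,1],
  [0.2,1.1,0.6,-0.02,0.0054,0,1],
  [0,0,0,0,0,0,1],
  [0,0,0,0,0,0,1],
  [0,0,0,0,0,0,1],
])

```text
clock: 13.55
tool_pos: [0.4856, 0.1875, 0.217]
eef_rot: [0.129, 0.937, -0.322, -0.044]
contact_force: [2.2, 3.9, 6.1]
opening: 0.158
finger_force: 40.2
```

```bash
python3 st.py; python3 - <<'E'
from meas import *
im,d,K,T=snap('side','d'); i2,_,K2,T2=snap('wrist','d')
c=cv2.resize(im[130:220,260:380],(400,300),interpolation=cv2.INTER_CUBIC)
cv2.imwrite('pics/d.png',np.hstack([c,cv2.resize(i2,(400,300))]))
E
```

```text
t 13.55 tcp [485.5791 187.4696 216.9681] F [2.1793 3.8713 6.065 ] M [ 0.9053 -0.3449  0.0452]
tilt 0.6611526721190164 yaw 74.27359379662347 roll -0.0007297467355799891
point60 [492.9522 213.5413 154.0801] lip [498.3005 232.5348 138.7294] opening 0.1581448329748282
underside over edge: z 155.74787631177097 k 57.28389164653002 lat 0.6533311544208111
```

View pics/d.png

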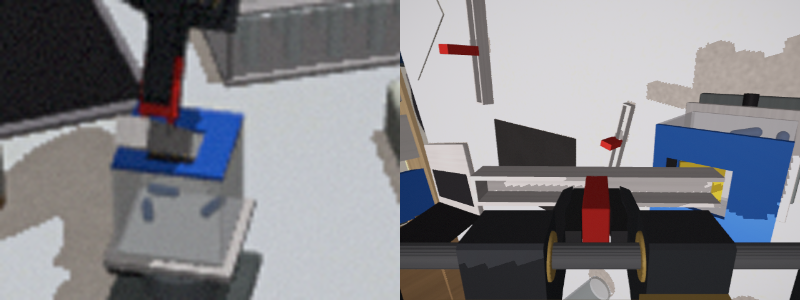

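Left: all three bars lie in the keeper at (148,208), (163,188) and (212,206). Right (wrist view): the chute is empty. Lifting off, levelling and going back.

Request:
step_arm([
  [0,0,0,0,0,0,1],
  [0,0,0,0,0,0,1],
  [0,0,4,0,0,0,1],
  [0,0,10,0,0,0,1],
  [0,0,15,0,0,0,1],
  [0,0,20,0,0,0,1],
  [0,-5,15,0.03,-0.0085,0,1],
  [0,-10,0,0.058,-0.0163,0,1],
  [0,-20,0,0.058,-0.0163,0,1],
  [0,-25,0,0.058,-0.0163,0,1],
  [1,-25,0,0.058,-0.0163,0,1],
  [1,-25,0,0.058,-0.0163,0,1],
  [1,-25,0,0.058,-0.0163,0,1],
  [1,-25,0,0.058,-0.0163,0,1],
  [1,-25,0,0.058,-0.0163,0,1],
  [1,-25,0,0.058,-0.0163,0,1],
  [1,-20,0,0.058,-0.0163,0,1],
  [1,-15,0,0.024,-0.007,0,1],
  [1,-5,0,0,0,0,1],
  [0,0,0,0,0,0,1],
])

```text
clock: 15.65
tool_pos: [0.4932, -0.0652, 0.281]
eef_rot: [0.138, 0.99, -0.003, -0.001]
contact_force: [0.5, -0.6, -1.9]
opening: 0.154
finger_force: 40.0
```

```bash
python3 st.py; python3 - <<'E'
from meas import *
im,d,K,T=snap('side','e'); i2,_,K2,T2=snap('top','e')
c=cv2.resize(im[130:220,260:380],(400,300),interpolation=cv2.INTER_CUBIC)
cv2.imwrite('pics/e.png',np.hstack([c,cv2.resize(i2[200:320,200:360],(400,300),interpolation=cv2.INTER_CUBIC)]))
E
```

```text
t 15.65 tcp [493.1587 -65.1818 280.9691] F [ 0.4604 -0.5528 -1.9347] M [0.0959 0.0365 0.0073]
tilt 0.006689960765517499 yaw 74.1687930014807 roll 0.001859040391632588
point60 [509.4073  -7.6546 247.5685] lip [516.2273  16.3966 247.4012] opening 0.15403031342746107
underside over edge: z 246.18877851718278 k 266.2351495560541 lat -75.49515466921045
```

View pics/e.png

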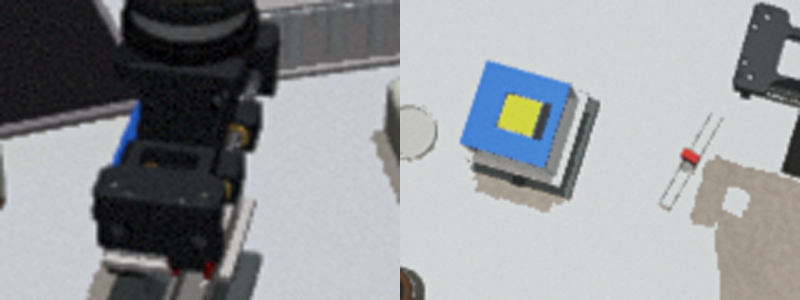

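The flap is shut again and the stand is undisturbed. Placing the chute back on the mat.

Request:
step_arm([
  [0,-10,0,0.0064,-0.0018,0,1],
  [1,-20,0,0,0,0,1],
  [1,-25,0,0,0,0,1],
  [1,-25,-5,0,0,0,1],
  [0,-15,-15,0,0,0,1],
  [0,-8,-25,0,0,0,1],
  [0,0,-35,0,0,0,1],
  [0,0,-40,0,0,0,1],
  [0,0,-40,0,0,0,1],
  [0,0,-30,0,0,0,1],
  [0,0,-20,0,0,0,1],
  [0,0,-10,0,0,0,1],
  [0,0,-5,0,0,0,1],
  [0,0,0,0,0,0,1],
  [0,0,0,0,0,0,1],
])

```text
clock: 17.25
tool_pos: [0.4974, -0.1675, 0.0566]
eef_rot: [0.137, 0.991, 0.001, 0.0]
contact_force: [-0.9, -0.0, -1.4]
opening: 0.154
finger_force: 40.0
```

```bash
python3 st.py
```

```text
t 17.25 tcp [ 497.3747 -167.4965   56.5639] F [-0.8514 -0.0285 -1.3804] M [ 0.001  -0.0322 -0.0688]
tilt -0.0011872936093765224 yaw 74.27609914150193 roll -0.0004945776815482147
point60 [ 513.6611 -109.7085   23.6352] lip [520.4362 -85.6441  23.6649] opening 0.15391109847580478
underside over edge: z 23.99524811591131 k 363.27754112497036 lat -106.8514110932963
```

Request:
step_arm([
  [0,0,-8,0,0,0,1],
  [0,0,-6,0,0,0,1],
  [0,0,-4,0,0,0,1],
  [0,0,-1.5,0,0,0,1],
  [0,0,0,0,0,0,1],
])

```text
clock: 17.75
tool_pos: [0.4965, -0.1673, 0.0361]
eef_rot: [0.137, 0.991, 0.001, -0.001]
contact_force: [0.7, -0.5, -1.8]
opening: 0.154
finger_force: 40.0
```

Request:
step_arm([
  [0,0,-1,0,0,0,1],
  [0,0,0,0,0,0,1],
])

```text
clock: 17.95
tool_pos: [0.4966, -0.1673, 0.036]
eef_rot: [0.137, 0.991, 0.001, -0.0]
contact_force: [-1.3, 0.8, 7.5]
opening: 0.155
finger_force: 40.0
```

Seated. Releasing with a small opening, then rising straight up.

Request:
step_arm([
  [0,0,0.5,0,0,0,0.8],
  [0,0,0,0,0,0,0.7],
  [0,0,0,0,0,0,0.6],
  [0,0,0,0,0,0,0.6],
  [0,0,0,0,0,0,0.6],
  [0,0,5,0,0,0,0.6],
  [0,0,15,0,0,0,0.6],
  [0,0,30,0,0,0,0.6],
  [0,0,40,0,0,0,0.6],
  [0,0,40,0,0,0,0.6],
  [0,0,30,0,0,0,0.6],
  [0,0,20,0,0,0,0.6],
  [0,0,10,0,0,0,0.6],
  [-15,-15,0,0,0,0,0.6],
  [-25,-20,0,0,0,0,0.6],
  [-15,-10,0,0,0,0,0.6],
  [0,0,0,0,0,0,0.6],
])

```text
clock: 19.65
tool_pos: [0.4385, -0.2141, 0.2251]
eef_rot: [0.139, 0.99, 0.0, -0.002]
contact_force: [0.1, 0.7, -0.6]
opening: 0.401
finger_force: 0.0
```

```bash
python3 - <<'E'
from meas import *
s=r.get_state();print(s['tool_pos'],s['contact_force'],s['opening'])
im,d,K,T=snap('side','f'); i2,_,K2,T2=snap('wrist','f')
c=cv2.resize(im[130:280,260:460],(400,300),interpolation=cv2.INTER_CUBIC)
cv2.imwrite('pics/f.png',np.vstack([np.hstack([c,cv2.resize(im[280:400,250:410],(400,300))]),np.hstack([cv2.resize(i2,(400,300)),cv2.resize(im[130:220,260:380],(400,300),interpolation=cv2.INTER_CUBIC)])]))
E
```

```text
[ 0.4385 -0.2141  0.2251] [ 0.1312  0.699  -0.5842] 0.40128613359044574
```

View pics/f.png

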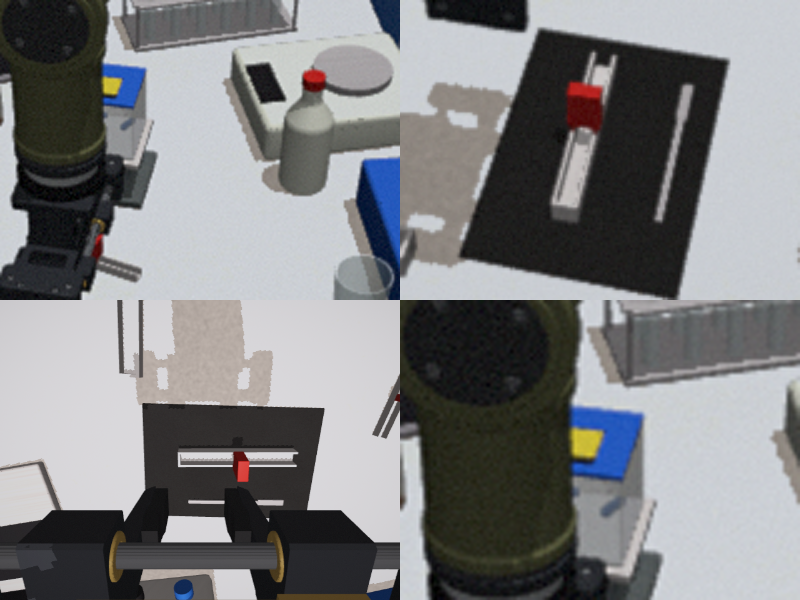

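The chute stands empty and upright on the mat, with its grip at (585,105). The spatula hasn't moved, the flap is shut, and the gripper is clear. Handing in.

```bash
python3 -c "
from plant import r
print(r.finish_job())"
```

```text
the job is handed in; nothing more can be done
None
```

All three bars slid into the keeper with the chute leaning on its edge at about 5 to 9 N (read between tilt steps), and the empty chute is back upright on the mat; the job was handed in at about 20 s, with no verdict returned.

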